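# Refit the hinge pin of a drying rack

## Robot

A 6-joint arm with a two-finger parallel gripper is mounted at the origin on the work surface. World frame = base frame: x ahead of the robot, y to its left, z up, the work surface at z = 0. Lengths are in mm, angles in degrees, forces in N, time in s.
With the tool pointing down it reaches from about 350 to 850 mm from the base axis. Payload 8.1 kg.
Tool frame: the origin (TCP) lies between the finger pads; the fingertips stand 22 mm ahead of it and the grasp point (between the pads) lies 3 mm ahead of it (r.nose_length is the z of the fingertips in the tool frame, in mm); z points along the fingers, x is the direction in which the jaws open and shut, and the axes are right-handed (so a half turn about z gives the same grasp; the last joint's range is limited). The gripper opens to 85 mm and grips with 20 to 120 N. Pads are 22 mm wide; open, the fingers measure 114 mm over their backs; the gripper's body (76 mm by 85 mm) begins 54 mm behind the grasp point. The pads swing forward as they close: fully open they stand 13 mm farther back than shut.
Start: joints at [-80.81, 7.471, 85.268, -0, 87.261, -4.893], TCP at [146.02, -581.965, 253.292] pointing down, gripper open.
Joint ranges: [-169.43, 169.43], [-51.17, 129.36], [1.28, 143.12], [-76.62, 256.62], [0, 156.53], [-152.29, 152.29]. Speed limits (degrees/s): [136.94, 136.94, 159.86, 180, 180, 180].

## Interface

Orientations are given as [roll, pitch, yaw] about the fixed x, y, z axes, in that order (R = Rz(yaw) Ry(pitch) Rx(roll)).
In Python, from bench import r gives the robot as it stands.
- The arm moves only by the shell command python3 -m jog 'ROWS' [FORCE]. ROWS is JSON, a list of rows, each a list of 5 numbers: the shift along the tool's x, y, z in m, then the turn about the tool's z in degrees, then the opening in per cent of the stroke, from 0 (shut) to 100 (fully open). A call has 1 to 8 rows; each row is the pose to reach, as a shift and turn from the pose measured when the call began, along the tool's axes at that moment; what a row does not reach only later rows make up. A row lasts 1/10 s, in which the tool goes at most 50 mm and 8.59 degrees, less where a joint would pass 70% of its speed; a pose out of reach is approached as far as the arm can. A call with a gripper value outside its range is refused whole. The fingers move at their own pace and stop on an object; FORCE is the grip in N (left out, the last holds). Time passes only in rows, so rows that repeat a pose let the fingers close. It gives the time, the measured TCP pose, the force and the opening at its end, in the units of the state.
- r.sense(): the state, without advancing time (a new reading comes with each control period).
- r.snapshot(name): name is "scene" or "top" or "wrist"; returns a dict with "image" (480x640x3 uint8, red, green, blue), "K" (3x3 intrinsics, pixels), "T" (4x4, takes a point from camera to world coordinates); the wrist camera has in their place "tool_from_camera" (4x4, takes a point from camera to tool coordinates, whose origin is the TCP and whose axes are the tool frame's). Camera axes: x right, y down, z forward; pixel columns grow to the right and rows downward; lengths in mm; the calibration is good to about 2 mm. A picture is of the moment at which its call begins: read the wrist's pose just before it. There is no depth.
- r.hand_in(): hands the job in, once; it reports no verdict.
Trained networks look in a picture, given as the dict that the camera call returned (one of the last four; its "shot" number tells which), for a name from the list of things; names that differ only in an ending like _2 or _b are one class to them, and where a whole thing is asked for, a point or a joint stands for the part that bears it (a point fixed in the world has none). Each returns a list of dicts, best first, with "conf" (0 to 1); they miss things now and then, are a little off and sometimes report something else, mostly with a low value. They report only what shows in the picture. A call takes as long as a camera call.
- r.search_frame(picture, label): "bbox" ([left, top, right, bottom] in pixels, round what is visible of it).
- r.pinpoint(picture, label): "uv" ([column, row] in pixels: a listed point, or the origin of a listed thing).
The state is a dict: "time": time; "joint_pos": joint angles; "qd": joint speeds; "joint_efforts": joint torques, N m; "tool_pos": TCP position; "tcp_rot": TCP orientation; "ft_force": force on the tool from outside, world axes, zero at the start; "wrist_torque": the same for the moment, N m; "finger_gap": finger opening in mm.
Only numpy, scipy, OpenCV 4.12 (cv2) and the standard library are available. Lean on these libraries where they do the work, as an engineer would, in place of code of your own. Each camera call takes 0.05 s, during which the arm holds its last target. There are 200 camera calls.

## Task

Take the long pin (not the short one) out of the wooden block and refit it as the hinge pin of the leaning drying rack: guide it by its head down through the upper lugs, across the gap and through the lower lugs, keeping hold of it until its head rests on the upper lug, then let go and move clear. Leave the short pin and everything else on the worktop where it is.

Things in the scene. Friction and masses are not known exactly. Their poses are not given: they have to be found in the camera images.
- long_pin_head (a point): Centre of the long pin's square grey plastic head, 26 x 26 mm and 45 mm high, and the pin's axes: z runs along the pin from tip to head, x and y are square to the head's flat sides. At the start the pin stands upright, head up, 45 mm deep in one hole of the block, head from 130 to 175 mm above the worktop.
- long_pin_shoulder (a point): Point of the long pin on its axis at the underside of the head, 22.5 mm below the head's centre. Same axes.
- long_pin_tip (a point): Point of the long pin on its axis at its very tip, 137.5 mm below the head's centre. Same axes.
- long_pin: The loose long pin, about 0.16 kg: round steel shaft 16 mm in diameter and 115 mm long below the head, its lowest 12 mm tapering to 9 mm diameter at the tip; 160 mm long in all. Origin at its tip, same axes.
- short_pin_head (a point): Centre of the head of the short pin, not to be used: same diameter, head and materials as the long pin, but its shaft is only 65 mm long; it stands in the block's other hole, its head from 80 to 125 mm above the worktop.
- block: Fixed light wooden block 160 x 60 x 60 mm, origin at the centre of its underside, x along its length. Two holes of 20 mm diameter, 45 mm deep, in its top at x = -45 and +45 mm on its centre line; which pin stands in which hole varies.
- upper_bore (a point): On the drying rack: centre of the upper bore's mouth, on the upper face of the upper lug, about 142 mm above the worktop. z is the hinge axis, up and out of the bore, leaning 28 degrees from vertical with its top towards the robot's side; y is level, x points to the leg. Bore 20 mm in diameter, in the middle of lugs 50 mm (x) by 56 mm (y). Nothing rises above this lug's face near the bore.
- lower_bore (a point): Centre of the lower bore's mouth (20 mm too), 66 mm below the upper mouth along the hinge axis, same axes. The upper pair of lugs (steel on white) is 16 mm thick in all, then comes a gap of 50 mm, then the lower pair, also 16 mm thick. With its head on the upper lug the long pin sticks out 33 mm below.
- rack: The rack's fixed white foot, 250 x 170 x 12 mm, z up; the hinge axis leans towards its -x. A grey leg behind the lugs (25 to 35 mm from the bore's axis) ends level with the upper lug's face. A white wire wing, all below that face, runs 235 mm to the -y side of the hinge; a grey prop stands under it.
- detergent: White bottle, 72 mm diameter, 170 mm tall, loose bystander; origin under its centre.
- jar: Glass jar with steel lid, 72 mm diameter, 100 mm tall, loose bystander; origin under its centre.
- cup: White plastic measuring cup, 68 mm diameter, 65 mm tall, loose bystander; origin under its centre.
- brush: Wooden-handled brush 200 mm long lying flat, loose bystander; origin under its middle, x along it.
- screwdriver: Black-handled screwdriver 200 mm long lying flat, loose bystander; origin under its middle, x along it.
- soap: Cardboard soap carton 90 x 60 x 35 mm, loose bystander; origin under its centre.

How it is judged:
By the outcome, as a careful person would: the job done as asked, in the order asked, and still so for the second after the job is handed in, with the robot touching nothing.
It also fails if it takes over 45 s, if anything falls off the work surface, if the arm or the gripper's body presses on something with over 40 N, if the wrist force passes 120 N, or if a joint passes its speed limit or range.

## Working session

There is one attempt and no reset: what is moved stays moved. The work goes in short steps, Python scripts to look and compute and a shell command to move; the robot and the scene stay as the last step left them, time stands still between calls to the robot, and variables do not carry over. Pictures are saved under pics/ and viewed, about 8 in all and at most 12, crops included, and the job is handed in when it is done.

```bash
mkdir -p pics
cat > h.py <<'E'
import numpy as np, cv2
from scipy.spatial.transform import Rotation as Ro
from bench import r
np.set_printoptions(precision=1,suppress=True)
def tool():
    s=r.sense(); T=np.eye(4); T[:3,:3]=Ro.from_euler('xyz',s['tcp_rot'],degrees=True).as_matrix(); T[:3,3]=s['tool_pos']; return T
def shot(n):
    T=tool(); p=r.snapshot(n)
    p['W']=np.array(p['T']) if n!='wrist' else T@np.array(p['tool_from_camera']); return p
def save(p,f,crop=None,sc=1):
    im=p['image'][:,:,::-1]
    if crop: a,b,c,d=crop; im=im[b:d,a:c]
    cv2.imwrite('pics/'+f,cv2.resize(im,None,fx=sc,fy=sc,interpolation=cv2.INTER_CUBIC))
def ray(p,uv):
    d=np.linalg.inv(np.array(p['K']))@[uv[0],uv[1],1]; W=p['W']; d=W[:3,:3]@d; return W[:3,3],d/np.linalg.norm(d)
def onz(p,uv,z):
    o,d=ray(p,uv); return o+d*(z-o[2])/d[2]
def tri(L):
    A=0;b=0
    for p,uv in L:
        o,d=ray(p,uv); M=np.eye(3)-np.outer(d,d); A=A+M; b=b+M@o
    x=np.linalg.solve(A,b); return x,[np.linalg.norm((np.eye(3)-np.outer(ray(p,u)[1],ray(p,u)[1]))@(x-ray(p,u)[0])) for p,u in L]
def proj(p,X):
    c=np.linalg.inv(p['W'])@np.append(X,1); k=np.array(p['K'])@c[:3]; return k[:2]/k[2]
E
python3 - <<'E'
from h import *
print(r.sense())
P={n:shot(n) for n in('scene','top')}
for n,p in P.items(): save(p,n+'0.png'); print(n,p['W'][:3,3])
N=dict(long_pin_head=152.5,long_pin_shoulder=130,short_pin_head=102.5,block=0,upper_bore=142,lower_bore=84,rack=0,detergent=0,jar=0,cup=0,brush=0,screwdriver=0,soap=0)
for l,z in N.items():
    D=[]
    for n,p in P.items():
        for d in r.pinpoint(p,l)[:2]:
            print(l,n,round(d['conf'],2),np.array(d['uv']),onz(p,d['uv'],z))
            D.append((n,d))
    try: 
        a=[next(d for m,d in D if m==n) for n in P]; print('   tri',*tri([(P[n],d['uv']) for n,d in zip(P,a)]))
    except StopIteration: pass
E
```

```text
{'time': 0.0, 'joint_pos': array([-80.8,   7.5,  85.3,   0. ,  87.3,  -4.9]), 'qd': array([-0.,  0.,  0.,  0., -0., -0.]), 'joint_efforts': array([  0. , -56.9, -50.1,  -0. ,   0. ,  -0. ]), 'tool_pos': array([ 145.9, -581.4,  252.3]), 'tcp_rot': array([-180. ,    0.1,  -75.9]), 'ft_force': array([ 0.3, -0.3, -0.4]), 'wrist_torque': array([-0., -0.,  0.]), 'finger_gap': 85.37279353342903}
scene [1135.3  623.1  693.8]
top [ 429.    80.2 1448.8]
long_pin_head scene 0.81 [379.2 252.1] [511.8 217.5 152.5]
long_pin_head top 0.5 [258.6 258.1] [503.8 215.9 152.5]
long_pin_head top 0.45 [364.4 301.9] [406.6 -39.6 152.5]
   tri [505.  215.1 147.5] [np.float64(1.6338424451988498), np.float64(1.6338424451989617)]
long_pin_shoulder top 0.41 [259.9 259.8] [501.  214.9 130. ]
short_pin_head scene 0.77 [349.3 286.7] [582.7 206.  102.5]
short_pin_head top 0.69 [262.  225.3] [588.9 215.6 102.5]
short_pin_head top 0.62 [380.  198.4] [665.2 -77.8 102.5]
   tri [589.1 213.2 110.7] [np.float64(1.9178096477018383), np.float64(1.9178096477017592)]
block scene 0.9 [360.1 318.9] [548.9 214.2   0. ]
block top
[... 1551 characters left out ...]
t64(2.575800873577514), np.float64(2.5758008735775233)]
brush scene 0.75 [378.9 261.2] [366.  124.8   0. ]
brush top 0.65 [294.9 316.9] [359.1 129.9   0. ]
   tri [361.4 126.7  -1.8] [np.float64(4.0942317329587326), np.float64(4.094231732958629)]
screwdriver scene 0.65 [271.1 203.9] [ 366.3 -254.4    0. ]
screwdriver top 0.91 [440.6 316.6] [ 370.7 -256.9    0. ]
screwdriver top 0.22 [261.6 223.5] [605.9 227.1   0. ]
   tri [ 369.1 -254.8    1.4] [np.float64(2.413678786077962), np.float64(2.4136787860778974)]
soap scene 0.9 [512.9 349. ] [407.8 476.7   0. ]
soap top 0.93 [162.9 297.3] [401.1 482.3   0. ]
   tri [402.6 479.3  -2.4] [np.float64(3.865324084558519), np.float64(3.865324084558636)]
```

View pics/scene0.png

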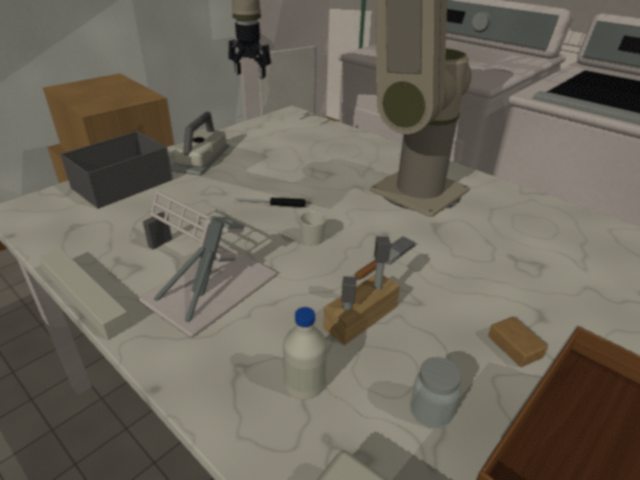

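View pics/top0.png

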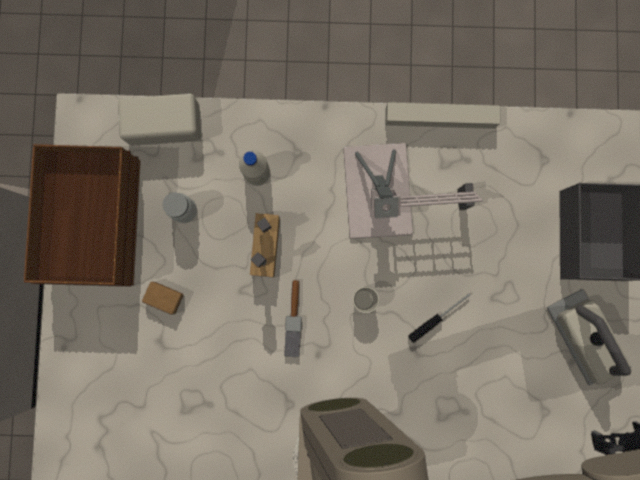

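```bash
python3 -m jog '[[-0.288,-0.417,-0.05,0,60],[-0.288,-0.417,-0.05,0,60],[-0.288,-0.417,-0.05,0,60],[-0.288,-0.417,-0.05,0,60],[-0.288,-0.417,-0.05,0,60],[-0.288,-0.417,-0.05,0,60],[-0.288,-0.417,-0.05,0,60],[-0.288,-0.417,-0.05,0,60]]' 20
```

```text
time: 2.2
tool_pos: [409.7, -281.2, 293.1]
tcp_rot: [-180.0, -0.0, -75.9]
ft_force: [0.8, -0.7, 0.3]
finger_gap: 51.1
```

```bash
python3 -m jog '[[-0.437,-0.193,-0.01,0,60],[-0.437,-0.193,-0.01,0,60],[-0.437,-0.193,-0.01,0,60],[-0.437,-0.193,-0.01,0,60],[-0.437,-0.193,-0.01,0,60],[-0.437,-0.193,-0.01,0,60],[-0.437,-0.193,-0.01,0,60],[-0.437,-0.193,-0.01,0,60]]'
python3 -m jog '[[-0.06,-0.03,0,0,60],[-0.06,-0.03,0,0,60],[-0.06,-0.03,0,0,60]]'
python3 - <<'E'
from h import *
p=shot('wrist'); save(p,'w1.png'); print(p['W'],r.sense()['joint_pos'])
for l,z in dict(long_pin_head=152.5,short_pin_head=102.5,block=0,long_pin_shoulder=130).items():
    for d in r.pinpoint(p,l)[:2]: print(l,d['conf'],np.array(d['uv']),onz(p,d['uv'],z))
E
```

```text
time: 3.0
tool_pos: [477.0, 113.3, 301.6]
tcp_rot: [-179.9, -0.1, -75.9]
ft_force: [1.3, -0.1, 0.0]
finger_gap: 51.4
time: 3.3
tool_pos: [491.3, 181.6, 301.3]
tcp_rot: [-179.9, -0.0, -75.7]
ft_force: [-0.0, 0.1, 0.1]
finger_gap: 51.2
[[  0.2  -0.9  -0.3 568.8]
 [ -1.   -0.2  -0.1 200.6]
 [  0.    0.3  -1.  422.6]
 [  0.    0.    0.    1. ]] [14.5 -5.4 93.3 -0.1 92.  90.3]
long_pin_head 0.88 [273.  212.2] [500.1 213.9 152.5]
long_pin_head 0.55 [284.5 180. ] [524.1 211.1 152.5]
short_pin_head 0.76 [314.7  85.2] [591.1 206.9 102.5]
block 0.91 [300.4 136.9] [546.4 211.    0. ]
long_pin_shoulder 0.89 [278.6 204.2] [501.5 212.2 130. ]
```

View pics/w1.png

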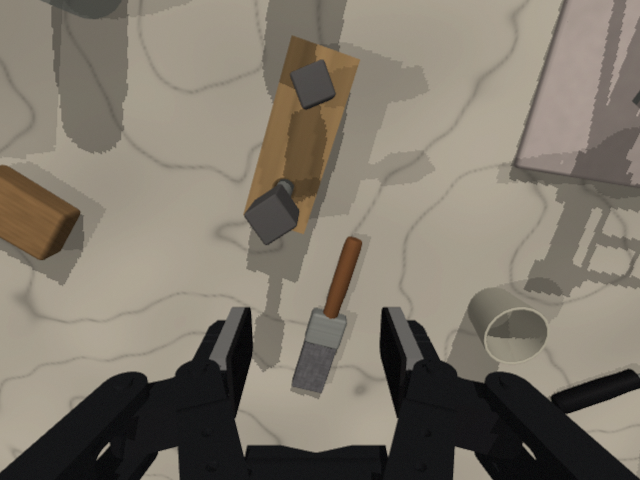

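Run:
```python
from h import *
p=shot('wrist')
g=cv2.cvtColor(p['image'],cv2.COLOR_RGB2HSV); m=((g[:,:,2]<100)&(g[:,:,1]<60)).astype(np.uint8)
m[:, :235]=0;m[:,312:]=0;m[:180]=0;m[255:]=0
c=max(cv2.findContours(m,0,2)[0],key=cv2.contourArea); b=cv2.boxPoints(cv2.minAreaRect(c)); print(b,cv2.contourArea(c))
X=np.array([onz(p,u,175) for u in b]); print(X,X.mean(0))
for i in range(2): e=X[i+1]-X[i]; print(np.linalg.norm(e),np.degrees(np.arctan2(e[1],e[0])))
```

```text
[[233.7 211.2]
 [281.8 175.1]
 [308.6 210.8]
 [260.4 246.9]] 2108.0
[[500.7 233.4 175. ]
 [530.8 208.3 175. ]
 [512.6 186.6 175. ]
 [481.1 211.9 175. ]] [506.3 210.  175. ]
39.17254984991106 -39.884853826787335
28.24451935838609 -129.98125131869233
```

```bash
python3 -m jog '[[-0.0286,-0.0173,0,-36,70],[-0.0286,-0.0173,0,-36,70],[-0.0286,-0.0173,0.03,-36,70],[-0.0286,-0.0173,0.06,-36,70],[-0.0286,-0.0173,0.06,-36,70]]'
python3 - <<'E'
from h import *
p=shot('wrist'); save(p,'w2.png'); print(r.sense()['tool_pos'],r.sense()['tcp_rot'])
for l,z in dict(long_pin_head=152.5,long_pin_shoulder=130).items():
    for d in r.pinpoint(p,l)[:2]: 
        X=onz(p,d['uv'],z); print(l,d['conf'],np.array(d['uv']),X,(np.linalg.inv(tool())@np.append(X,1)))
E
```

```text
time: 4.1
tool_pos: [499.3, 207.8, 237.1]
tcp_rot: [179.7, 0.1, -39.9]
ft_force: [-0.7, -0.3, -0.6]
finger_gap: 59.6
[500.3 208.2 239.9] [179.8   0.  -40.1]
long_pin_head 0.74 [307.6 254.2] [500.4 215.5 152.5] [-5.3 -4.6 89.5  1. ]
long_pin_shoulder 0.66 [311.6 203.6] [517.1 232.3 130. ] [ -3.9 -27.2 113.4   1. ]
long_pin_shoulder 0.61 [312.8 241.2] [502.7 214.  130. ] [ -3.1  -3.9 113.3   1. ]
```

View pics/w2.png

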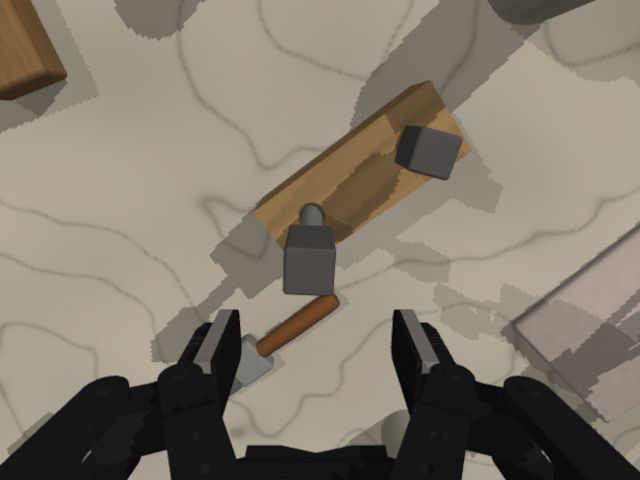

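```bash
python3 -m jog '[[-0.0045,-0.0045,0,0,70],[-0.0045,-0.0045,0.04,0,70],[-0.0045,-0.0045,0.077,0,70],[-0.0045,-0.0045,0.077,0,70],[-0.0045,-0.0045,0.077,0,0],[-0.0045,-0.0045,0.077,0,0],[-0.0045,-0.0045,0.077,0,0],[-0.0045,-0.0045,0.077,0,0]]' 20; python3 -m jog '[[0,0,0,0,0],[0,0,0,0,0]]' 20
```

```text
time: 5.05
tool_pos: [503.4, 216.3, 169.6]
tcp_rot: [-179.6, -0.3, -40.3]
ft_force: [-1.9, 1.2, 7.1]
finger_gap: 25.5
time: 5.25
tool_pos: [504.3, 216.5, 171.2]
tcp_rot: [-179.5, -0.4, -40.3]
ft_force: [0.9, 0.5, -1.1]
finger_gap: 25.6
```

```bash
python3 -m jog '[[0,0,-0.015,0,0],[0,0,-0.035,0,0],[0,0,-0.035,0,0],[0,0,-0.035,0,0]]' 20
python3 - <<'E'
from h import *
print(r.sense()['tool_pos'],r.sense()['tcp_rot'],r.sense()['ft_force'],r.sense()['joint_pos'])
p=shot('scene'); save(p,'s2.png',(290,160,450,360),3)
for l in('long_pin_head','short_pin_head'):
    for d in r.pinpoint(p,l)[:2]: print(l,d['conf'],np.array(d['uv']))
print(proj(p,[501.5,213.5,152.5+35]))
E
```

```text
time: 5.65
tool_pos: [504.5, 216.6, 207.1]
tcp_rot: [-179.4, -0.4, -40.3]
ft_force: [0.2, 0.3, -3.5]
finger_gap: 25.8
[504.5 216.6 207.1] [-179.4   -0.4  -40.3] [ 0.2  0.3 -3.5] [17.9  0.4 97.5 -0.  81.4 58.2]
long_pin_head 0.79 [382.1 236.2]
short_pin_head 0.98 [349.2 287. ]
[382.5 234. ]
```

View pics/s2.png

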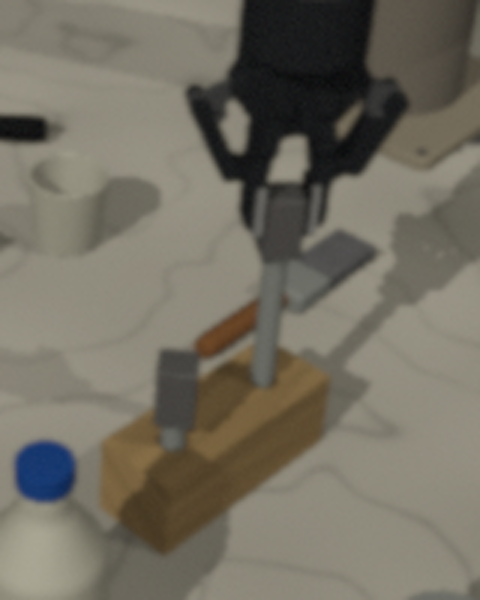

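```bash
python3 -m jog '[[0,0.014,0.001,0,0],[0,0.028,0.002,0,0],[0,0.04,0.004,0,0],[0,0.052,0.007,0,0],[0,0.062,0.011,0,0],[0,0.07,0.014,0,0],[0,0.07,0.014,0,0]]' 20
python3 - <<'E'
from h import *
s=r.sense();print(s['tool_pos'],s['tcp_rot'],s['ft_force'],s['wrist_torque'],s['finger_gap'])
a=shot('scene'); save(a,'s3.png',(290,160,450,360),3)
E
```

```text
time: 6.5
tool_pos: [457.3, 162.2, 189.6]
tcp_rot: [-179.7, -0.2, -40.3]
ft_force: [0.6, 1.9, -1.7]
finger_gap: 25.4
[457.3 162.2 189.6] [-179.7   -0.2  -40.3] [ 0.6  1.9 -1.7] [0.1 0.1 0. ] 25.357206174753188
```

View pics/s3.png

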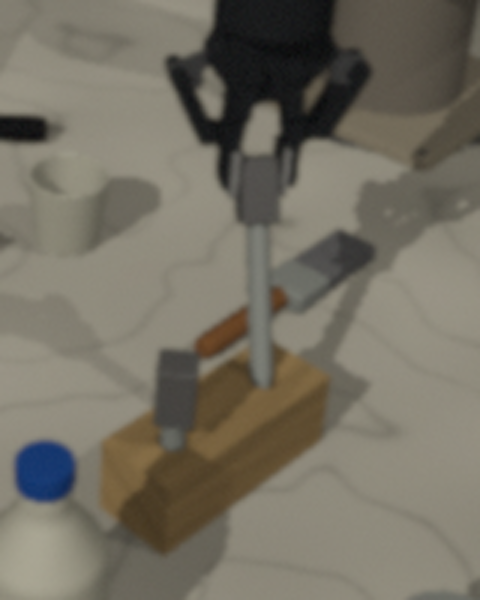

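```bash
python3 -m jog '[[0,0,0,0,0],[0,0.008,-0.015,0,0],[0,0.016,-0.03,0,0],[0,0.016,-0.07,0,0],[0,0.016,-0.11,0,0],[0,0.016,-0.14,0,0]]' 60
python3 -m jog '[[0.219,0.13,0,47,0],[0.219,0.13,0,47,0],[0.219,0.13,0,47,0],[0.219,0.13,0,47,0],[0.219,0.13,0,47,0],[0.219,0.13,0,47,0],[0.219,0.13,0,47,0],[0.219,0.13,0,47,0]]'
python3 - <<'E'
from h import *
s=r.sense();print(s['tool_pos'],s['tcp_rot'],s['ft_force'],s['wrist_torque'],s['joint_pos'])
w=shot('wrist'); sc=shot('scene'); t=shot('top'); save(w,'w4.png')
np.save('W',w['W'])
iT=np.linalg.inv(tool())
for l in('long_pin_head','long_pin_shoulder','long_pin_tip','upper_bore','lower_bore','rack'):
    L=[]
    for n,p in zip('wst',(w,sc,t)):
        for d in r.pinpoint(p,l)[:1]: L.append((p,d['uv'])); print(l,n,round(d['conf'],2),np.array(d['uv']),*([onz(p,d['uv'],{'u':142,'l':84,'r':0}[l[0]])] if l[1]!='o' or l[:2]=='lo' and 'bore' in l else []))
    if len(L)>1: X,e=tri(L); print('  tri',X,np.array(e),iT@np.append(X,1))
E
```

```text
time: 7.15
tool_pos: [446.7, 150.1, 332.5]
tcp_rot: [-179.6, -0.4, -40.3]
ft_force: [0.5, 0.1, -1.7]
finger_gap: 24.8
time: 7.95
tool_pos: [529.4, -90.3, 332.6]
tcp_rot: [-179.5, 0.1, -87.2]
ft_force: [-0.4, 1.0, -1.9]
finger_gap: 24.8
[529.4 -90.3 332.6] [-179.5    0.1  -87.2] [-0.4  1.  -1.9] [ 0.   0.1 -0.1] [-15.3  -3.9  88.6   0.2  94.8  71.9]
long_pin_head w 0.74 [316.2 320.3]
long_pin_head s 0.73 [257.1 132.7]
  tri [534.1 -92.5 310.7] [3.2 3.2] [ 3.3 -4.4 22.4  1. ]
long_pin_shoulder w 0.73 [317.5 272.9]
long_pin_shoulder s 0.94 [255.2 142.9]
  tri [544.3 -91.5 290.4] [0.8 0.8] [  2.8 -14.4  42.8   1. ]
long_pin_tip w 0.87 [313.6 132.4]
long_pin_tip s 0.63 [239.9 195.6]
long_pin_tip t 0.17 [265.4 222.4]
  tri [615.2  36.1 262.8] [123.1  62.3 160.6] [-121.1  -91.3   71.2    1. ]
upper_bore w 0.72 [322.4  81.2] [636.2 -90.6 142. ]
upper_bore s 0.62 [225.3 220.1] [637.5 -94.4 142. ]
upper_bore t 0.71 [387.3 208.7] [633.5 -91.4 142. ]
  tri [635.9 -91.9 142.1] [1.3 2.8 2.4] [   7.8 -104.5  191.9    1. ]
lower_bore s 0.65 [220.9 244.5] [653.  -98.4  84. ]
lower_bore t 0.81 [380.3 199.2] [666.4 -80.7  84. ]
  tri [664.5 -79.6  99.2] [1. 1.] [  -3.  -133.3  235.1    1. ]
rack w 0.91 [320.5  32. ] [695.7 -87.6   0. ]
rack s 0.88 [212.7 284.3] [692.8 -89.5   0. ]
rack t 0.77 [376.7 195.7] [690.3 -80.7   0. ]
  tri [693.3 -84.8   2.3] [3.3 2.2 5.5] [   3.8 -160.9  332.3    1. ]
```

View pics/w4.png

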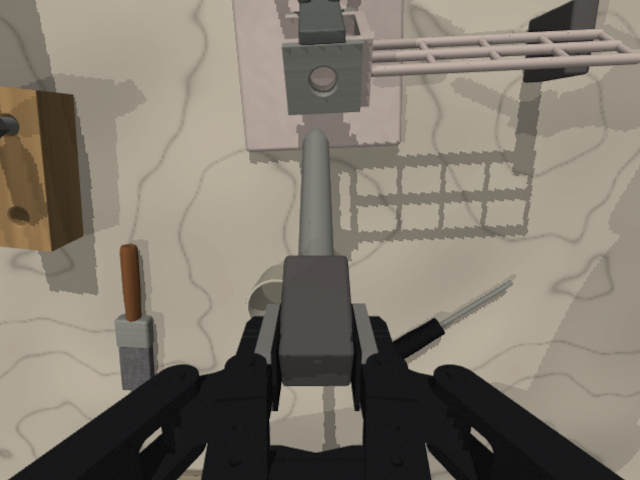

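Run:
```python
from h import *
w=shot('wrist'); sc=shot('scene')
T=tool(); iT=np.linalg.inv(T)
a,b=onz(w,(248,149),12),onz(w,(400,142),12); e=b-a; print('foot edge',a,b,np.degrees(np.arctan2(e[1],e[0]))+90)
print('bore',onz(w,(323,78.5),142))
P={}
for l in('long_pin_shoulder','long_pin_tip'):
    L=[(p,r.pinpoint(p,l)[0]['uv']) for p in (w,sc)]; X,er=tri(L); P[l]=X; print(l,L[0][1],L[1][1],X,er[0],(iT@np.append(X,1))[:3])
d=P['long_pin_shoulder']-P['long_pin_tip']; print(np.linalg.norm(d)); dt=iT[:3,:3]@d; print('tilt yz',np.degrees(np.arctan2(dt[1],-dt[2])),'xz',np.degrees(np.arctan2(dt[0],-dt[2])))
# wrist-only: length constraint, search tilt with head in tool x=0
hu=r.pinpoint(w,'long_pin_shoulder')[0]['uv'];tu=r.pinpoint(w,'long_pin_tip')[0]['uv']
o,dd=ray(w,tu)
for th in (22,25,28,31,34):
    t=np.radians(th); c=np.array([0,np.sin(t),-np.cos(t)])
    # best G offset k: shoulder at g0 - k*c with g0=(0,0,3)
    best=min(((np.linalg.norm(proj(w,(T@np.append(np.array([0,y,3])-k*c,1))[:3])-hu)+np.linalg.norm(proj(w,(T@np.append(np.array([0,y,3])-(k+115)*c,1))[:3])-tu)),k,y) for k in range(20,46,2) for y in range(-6,7,1)); print(th,best)
```

```text
foot edge [575.7 -14.9  12. ] [ 590.7 -180.3   12. ] 5.189248995019469
bore [638.3 -91.7 142. ]
long_pin_shoulder [320.0, 273.4] [256.4, 141.2] [543.  -92.1 292.7] 1.3178618435048282 [  2.  -13.1  40.3]
long_pin_tip [313.2, 135.3] [237.6, 194.9] [601.3 -87.9 191.7] 2.354129206356257 [  0.7 -70.7 141.8]
116.70200300570743
tilt yz 29.538465092638045 xz 0.7320089646856816
22 (np.float64(18.907496782192084), 34, -6)
25 (np.float64(9.294405213200049), 32, -6)
28 (np.float64(7.321201824088533), 42, 5)
31 (np.float64(14.369075860560855), 40, 6)
34 (np.float64(24.37642676742599), 38, 6)
```

```bash
python3 -m jog '[[0.0085,-0.026,0.01,-2.2,0],[0.0085,-0.026,0.02,-2.2,0],[0.0085,-0.026,0.032,-2.2,0],[0.0085,-0.026,0.032,-2.2,0]]'
cat > m.py <<'E'
from h import *
import sys
w=shot('wrist'); sc=shot('scene'); save(w,sys.argv[1],(220,0,420,150),4)
T=tool(); iT=np.linalg.inv(T); s=r.sense(); print(s['tool_pos'],s['tcp_rot'],s['ft_force'])
for l in('long_pin_shoulder','long_pin_tip','upper_bore'):
    L=[(p,d['uv']) for p in (w,sc) for d in r.pinpoint(p,l)[:1]]; print(l,L[0][1],end=' ')
    if len(L)>1: X,er=tri(L); print(X,er[0],(iT@np.append(X,1))[:3])
    if l=='upper_bore': print(onz(w,L[0][1],142))
E
python3 m.py w5.png
```

```text
time: 9.8
tool_pos: [554.7, -97.6, 298.5]
tcp_rot: [-179.7, 0.1, -85.2]
ft_force: [-0.5, -0.6, -1.9]
finger_gap: 24.8
[555.4 -97.8 300.9] [-179.5    0.1  -85.2] [ 0.4 -0.3 -0.8]
long_pin_shoulder [318.1, 274.9] [568.4 -98.3 257.1] 0.2471153738698725 [  1.6 -12.5  43.9]
long_pin_tip [313.0, 137.2] [626.5 -93.1 157.4] 4.5248416301805 [  1.4 -70.  144.1]
upper_bore [315.2, 114.3] [557.9  17.1 -11.5] 134.24950139416313 [-114.    -9.5  312.6]
[636.9 -90.8 142. ]
```

View pics/w5.png

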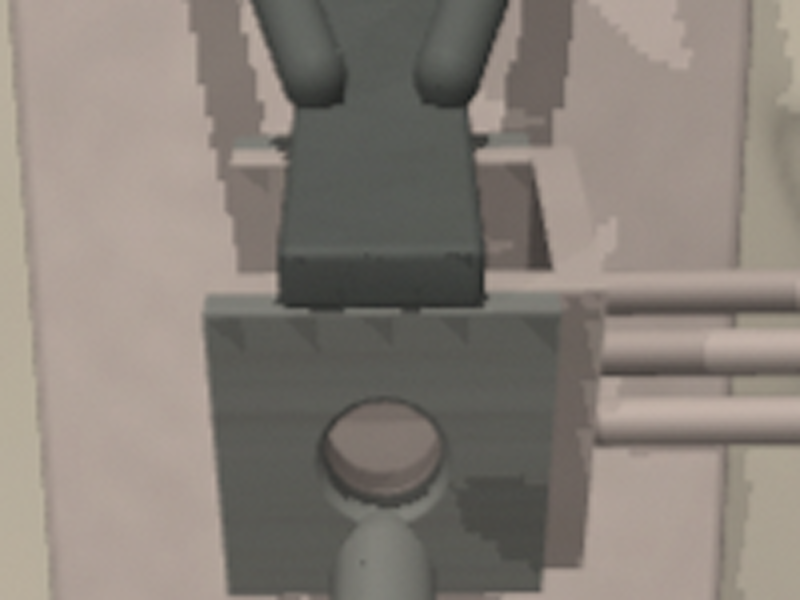

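```bash
python3 -m jog '[[0,-0.002,-0.001,0,0],[0,-0.0065,0.008,0,0],[0,-0.011,0.017,0,0],[0,-0.015,0.025,0,0],[0,-0.019,0.032,0,0],[0,-0.023,0.039,0,0],[0,-0.023,0.039,0,0]]' 40
python3 m.py w6.png
```

```text
time: 10.9
tool_pos: [579.0, -95.8, 260.9]
tcp_rot: [-179.6, 0.1, -85.1]
ft_force: [-1.9, -0.1, -4.9]
finger_gap: 24.8
[578.9 -95.8 262. ] [-179.5    0.1  -85.1] [-2.4  0.8 -5.5]
long_pin_shoulder [321.2, 271.4] [594.4 -97.7 219.6] 0.07605849530367657 [  3.2 -14.9  42.6]
long_pin_tip [315.0, 134.9] [649.5 -90.4 118.7] 0.8106549000703452 [  0.7 -69.6 143.9]
upper_bore [314.6, 157.1] [641.2 -93.  150.8] 4.246793186480258 [  2.6 -61.4 111.8]
[636.8 -90.8 142. ]
```

View pics/w6.png

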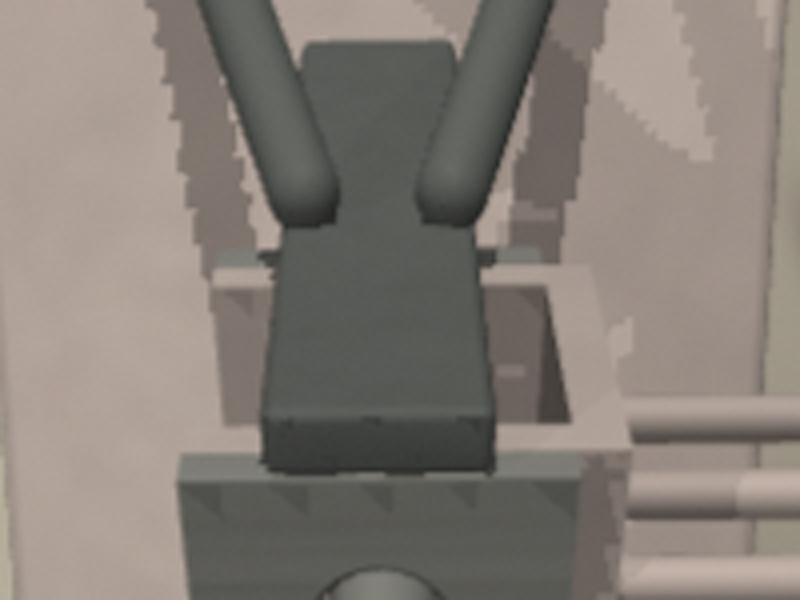

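```bash
python3 -m jog '[[0,-0.0035,0.0065,0,0],[0,-0.007,0.0132,0,0],[0,-0.0105,0.02,0,0],[0,-0.014,0.0265,0,0],[0,-0.014,0.0265,0,0]]' 25
python3 - <<'E'
from h import *
w=shot('wrist'); save(w,'w7.png',(170,50,470,275),2.6); s=r.sense(); print(s['tool_pos'],s['ft_force'],s['wrist_torque'],s['finger_gap'])
E
```

```text
time: 11.8
tool_pos: [593.7, -94.6, 236.3]
tcp_rot: [-179.4, 0.0, -85.1]
ft_force: [-1.9, -0.4, -5.0]
finger_gap: 24.7
[593.6 -94.7 236.7] [-1.9  0.7 -5.9] [0.1 0.9 0. ] 24.96965464005453
```

View pics/w7.png

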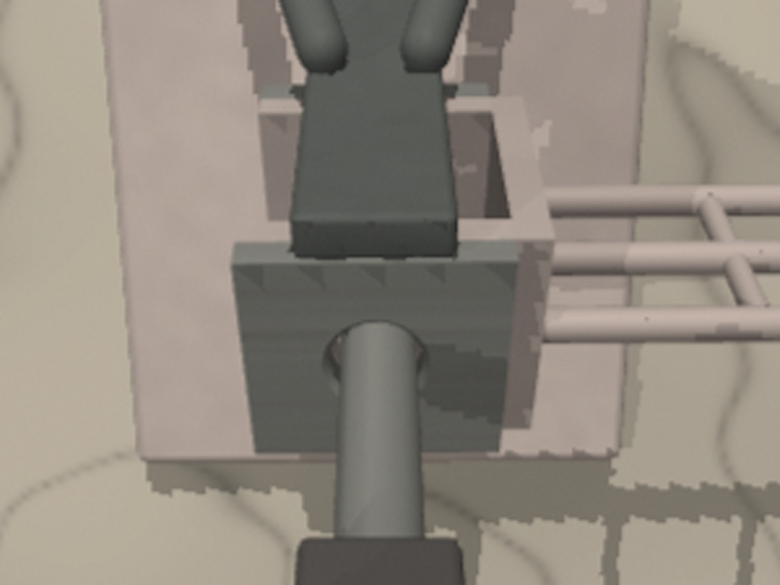

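```bash
python3 -m jog '[[0,0.0013,0.0007,0,0],[0,-0.002,0.007,0,0],[0,-0.0055,0.0136,0,0],[0,-0.0085,0.019,0,0],[0,-0.0115,0.025,0,0],[0,-0.0115,0.025,0,0]]' 25
python3 - <<'E'
from h import *
w=shot('wrist'); save(w,'w8.png',(170,100,470,325),2.6); s=r.sense(); print(s['tool_pos'],s['ft_force'],s['wrist_torque'],s['finger_gap'])
E
```

```text
time: 12.45
tool_pos: [605.8, -93.7, 210.9]
tcp_rot: [-179.4, 0.0, -85.1]
ft_force: [0.2, -0.6, -1.3]
finger_gap: 24.9
[605.8 -93.8 211.5] [ 0.6 -0.6 -2.2] [-0.   0.1 -0.1] 24.675052943996526
```

View pics/w8.png

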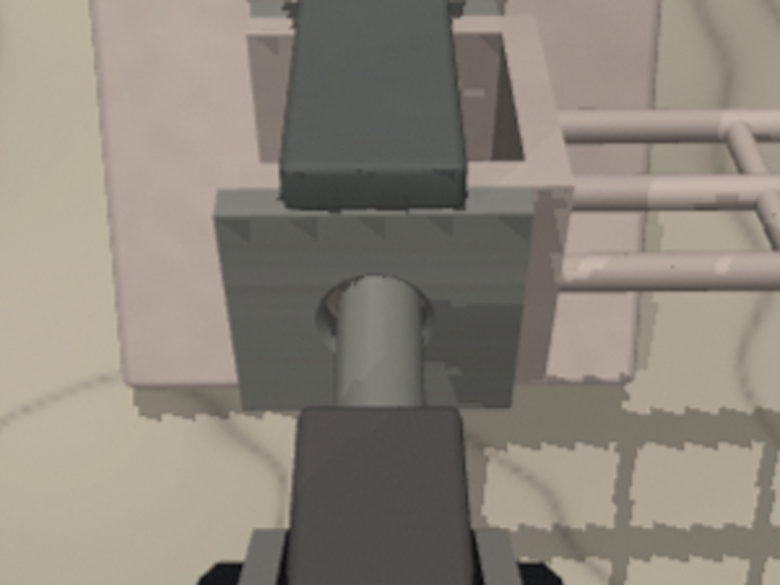

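```bash
python3 -m jog '[[0,-0.003,0.0055,0,0],[0,-0.006,0.011,0,0],[0,-0.009,0.0165,0,0],[0,-0.0115,0.022,0,0],[0,-0.0115,0.022,0,0]]' 25
python3 - <<'E'
from h import *
w=shot('wrist'); save(w,'w9.png',(170,150,470,375),2.6); s=r.sense(); print(s['tool_pos'],s['ft_force'],s['wrist_torque'],s['finger_gap'])
E
```

```text
time: 13.0
tool_pos: [617.8, -92.8, 188.6]
tcp_rot: [-179.4, 0.0, -85.1]
ft_force: [-0.4, -0.3, -2.2]
finger_gap: 25.1
[617.8 -92.8 189.2] [-1.3 -0.1 -4. ] [0.2 0.5 0.1] 24.783199940693468
```

View pics/w9.png

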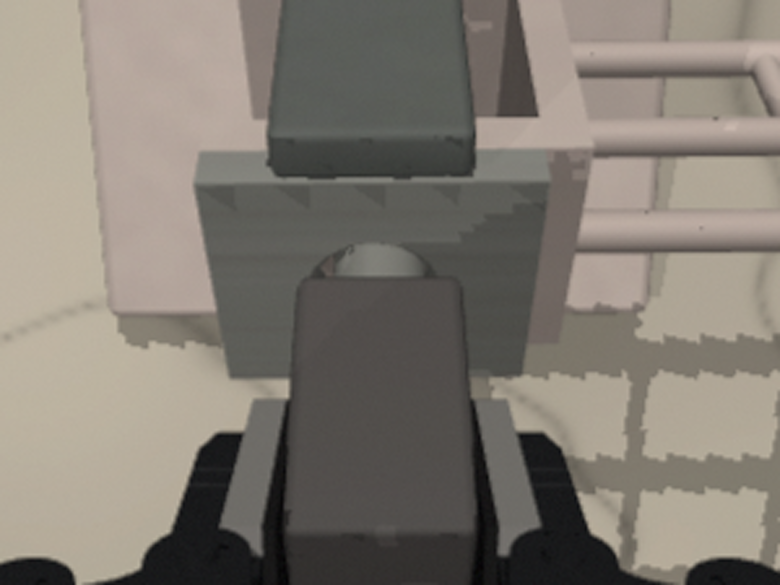

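```bash
python3 -m jog '[[0,-0.0005,0.003,0,0],[0,-0.002,0.006,0,0],[0,-0.003,0.008,0,0],[0,-0.003,0.008,0,0]]' 25; python3 -m jog '[[0,-0.001,0.002,0,0],[0,-0.001,0.002,0,0]]'; python3 -m jog '[[0,-0.001,0.002,0,0],[0,-0.001,0.002,0,0]]'
python3 - <<'E'
from h import *
w=shot('wrist'); save(w,'w10.png',(170,150,470,375),2.6); s=r.sense(); print(s['tool_pos'],s['ft_force'],s['wrist_torque'],s['finger_gap'])
E
```

```text
time: 13.45
tool_pos: [621.0, -92.6, 181.0]
tcp_rot: [-179.4, 0.0, -85.1]
ft_force: [0.0, -0.2, -1.9]
finger_gap: 24.9
time: 13.65
tool_pos: [622.0, -92.7, 180.2]
tcp_rot: [-179.4, -0.0, -85.1]
ft_force: [-5.9, -0.1, 4.7]
finger_gap: 24.8
time: 13.85
tool_pos: [622.2, -92.7, 180.2]
tcp_rot: [-179.4, -0.0, -85.1]
ft_force: [-14.7, 1.3, 12.5]
finger_gap: 24.9
[622.2 -92.7 180.2] [-14.   1.  14.] [0.3 2.3 0.1] 25.462186278050712
```

```bash
python3 -m jog '[[0,0.001,0,0,0],[0,0.002,0.001,0,0],[0,0.002,0.001,0,0]]' 25; python3 -m jog '[[0,-0.0005,0.002,0,0],[0,-0.0005,0.002,0,0]]';  python3 - <<'E'
from h import *
w=shot('wrist'); sc=shot('scene'); s=r.sense(); print(s['tool_pos'],s['ft_force'],s['wrist_torque'],s['finger_gap'])
for l in('long_pin_shoulder','long_pin_head','long_pin_tip','upper_bore'):
    L=[(p,d['uv']) for p in (w,sc) for d in r.pinpoint(p,l)[:1]]; print(l,[u for _,u in L])
    if len(L)>1: print(*tri(L))
E
```

```text
time: 14.2
tool_pos: [620.4, -92.9, 179.3]
tcp_rot: [-179.4, -0.0, -85.1]
ft_force: [-0.5, 0.3, -0.2]
finger_gap: 24.9
time: 14.4
tool_pos: [620.5, -93.0, 179.2]
tcp_rot: [-179.4, -0.0, -85.1]
ft_force: [-11.6, 1.5, 13.8]
finger_gap: 24.8
[620.5 -93.  179.2] [-11.9   1.1  14.2] [0.3 1.9 0. ] 25.182860185231874
long_pin_shoulder [[320.1, 275.4], [225.8, 222.0]]
[634.7 -95.1 136.4] [np.float64(1.3699900141086456), np.float64(1.3699900141085264)]
long_pin_head [[312.5, 318.6], [229.1, 211.2]]
[625.6 -92.4 160.7] [np.float64(1.1463140735642556), np.float64(1.1463140735642667)]
long_pin_tip [[212.6, 269.9]]
upper_bore [[318.8, 273.3], [224.1, 219.5]]
[639.1 -94.1 145.1] [np.float64(1.3339350440696378), np.float64(1.3339350440697901)]
```

```bash
python3 -m jog '[[0,0.0005,-0.001,0,0],[0,0.0005,-0.001,0,0],[0,0.0005,-0.001,0,60],[0,0.0005,-0.001,0,60],[0,0.0005,-0.001,0,60],[0,0.0005,-0.001,0,60]]' 20
python3 - <<'E'
from h import *
w=shot('wrist'); sc=shot('scene'); s=r.sense(); print(s['tool_pos'],s['ft_force'],s['finger_gap'])
for l in('long_pin_shoulder','long_pin_head'):
    L=[(p,d['uv']) for p in (w,sc) for d in r.pinpoint(p,l)[:1]]; print(l,[u for _,u in L])
    if len(L)>1: print(*tri(L))
E
```

```text
time: 15.5
tool_pos: [620.0, -93.0, 180.2]
tcp_rot: [-179.4, -0.0, -85.1]
ft_force: [-0.5, -0.5, 0.1]
finger_gap: 51.3
[620.  -93.  180.2] [-0.6 -0.3 -0.7] 50.91417913019671
long_pin_shoulder [[319.3, 274.7], [224.9, 218.6]]
[637.5 -94.1 146.3] [np.float64(0.6959742910322091), np.float64(0.6959742910321668)]
long_pin_head [[317.5, 316.4], [228.5, 213.1]]
[624.4 -95.  155.1] [np.float64(2.479218474894653), np.float64(2.479218474894672)]
```

Force is zero, the pin stayed seated. Now retract and check.

```bash
python3 -m jog '[[0,0,-0.02,0,60],[0,0,-0.05,0,60],[0,0.03,-0.09,0,60],[0,0.09,-0.12,0,60],[0,0.14,-0.15,0,60],[0,0.14,-0.15,0,60],[0,0.14,-0.15,0,60]]'
python3 - <<'E'
from h import *
w=shot('wrist'); sc=shot('scene'); t=shot('top'); s=r.sense(); print(s['time'],s['tool_pos'],s['ft_force'])
for l in('long_pin_head','long_pin_shoulder','long_pin_tip','short_pin_head','block','detergent','jar','cup','brush','screwdriver','soap'):
    L=[(p,d['uv']) for p in (w,sc,t) for d in r.pinpoint(p,l)[:1] if d['conf']>.6]
    if len(L)>1: print(l,*tri(L),L[0][1])
    elif L: print(l,L[0][1])
B=np.array([637,-91.3,142]); n=np.array([-.468,-.041,.883])
print('seated proj head w/s', proj(w,B+22.5*n),proj(sc,B+22.5*n),'tip',proj(sc,B-115*n))
for d in r.pinpoint(w,'long_pin_head')[:1]: print(d)
for d in r.pinpoint(sc,'long_pin_head')[:1]: print(d)
E
```

```text
time: 16.5
tool_pos: [478.1, -105.5, 332.5]
tcp_rot: [-179.1, -0.2, -85.2]
ft_force: [1.0, -0.9, -0.2]
finger_gap: 51.4
16.65 [ 479.3 -104.9  328.6] [ 0.5  0.2 -0.5]
long_pin_head [628.2 -89.8 156.8] [np.float64(3.5674739864524265), np.float64(0.7599614784848905), np.float64(3.9113393443046918)] [312.9, 13.8]
long_pin_shoulder [636.7 -94.9 143.6] [np.float64(0.5664567337284412), np.float64(0.5664567337282067)] [225.1, 219.2]
long_pin_tip [212.4, 268.4]
short_pin_head [595.7 216.1 109.9] [np.float64(1.1841888063077823), np.float64(1.184188806307797)] [348.6, 289.4]
block [542.5 213.5  -4.8] [np.float64(1.8047012213119222), np.float64(3.8671251067701897), np.float64(2.936233022676281)] [30.6, 109.9]
detergent [733.3 167.1 301. ] [np.float64(70.0852200595648), np.float64(70.0852200595649)] [225.9, 220.9]
jar [497.8 339.8 -96.5] [np.float64(244.43373976621712), np.float64(84.89399441328997), np.float64(181.35087322864985)] [115.6, 276.3]
cup [411.4 -52.4   3.5] [np.float64(5.552247087232383), np.float64(5.767931057773884), np.float64(8.515124500965694)] [264.1, 241.4]
brush [358.9 127.5  -0.1] [np.float64(3.3605968013486835), np.float64(4.540865316240085), np.float64(3.205102959316038)] [115.2, 274.3]
screwdriver [425.2, 286.3]
soap [396.6 479.5  -8.8] [np.float64(4.9488057673482775), np.float64(4.948805767348234)] [512.9, 349.6]
seated proj head w/s [312.3  10.8] [229.2 210.6] tip [212.3 270.3]
{'uv': [312.9, 13.8], 'conf': 0.87}
{'uv': [229.4, 213.0], 'conf': 0.65}
```

```bash
python3 -c "from bench import r; print(r.hand_in())"
```

```text
the job is handed in; nothing more can be done
None
```

The long pin is out of the block and fitted as the hinge pin, with its head on the upper lug. The gripper has let go and moved clear, and the job was handed in at about 16.7 s.

**How it was done:** The moves can't tilt the tool. So I gripped the head lightly, leaned the pin about 29° against the rim of its own hole, and fed it down along the hinge axis. I held it until the contact force rose to about 18 N, which was the head meeting the lug. Then I eased the pressure to nearly zero before opening the fingers.

**Last checks that agreed:**
- **Head and tip:** both show within about 3 pixels of where a fully seated pin should appear, the tip below the lower lugs included.
- **Shoulder:** it is about 4 mm from the measured bore mouth, mostly sideways, which is more than the bore's clearance allows, so I put that down to measuring error.
- **Others:** the block, cup and brush, found again, were within about 6 mm of where they started.
- **Force:** the reading after release was about zero.

**Checks that failed or were weak:**
- **Detergent and jar:** the detector mixed these up in the final pictures, so I could not confirm them. The arm never came near either.
- **Short pin and soap:** they were up to about 7 mm off in the final measurement, which I take as detector error; the robot did not touch them.
- **Screwdriver:** the final check saw it in only one picture, so its position was not measured again.
- **Final view:** the picture limit was used up before the pin seated. The seating and final checks therefore rest on detector readings and forces, not on an image I looked at.

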